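# Set out the dog-walk kit round the key dish

### The arm

A 6-joint arm with a two-finger parallel gripper is mounted at the origin on the work surface. World frame = base frame: x ahead of the robot, y to its left, z up, the work surface at z = 0. Lengths are in m, angles in rad, forces in N, time in s.
With the tool pointing down it reaches from about 0.25 to 0.8 m from the base axis. Payload 3.9 kg.
Tool frame: the origin (TCP) lies between the finger pads; the fingertips stand 22 mm ahead of it and the grasp point (between the pads) lies 3 mm ahead of it; z points along the fingers, y is the direction in which the jaws open and shut (so a half turn about z gives the same grasp; the last joint's range is limited). The gripper opens to 85 mm and grips with 20 to 120 N. Pads are 22 mm wide; open, the fingers measure 114 mm over their backs; the gripper's body (76 mm by 85 mm) begins 54 mm behind the grasp point. The pads swing forward as they close: fully open they stand 13 mm farther back than shut.
Start: joints at [-1.183, 0.26, -0.138, 1.173, 0, 1.571], TCP at [0.199, -0.486, 0.253] pointing down, gripper open.
Joint ranges: [-2.78, 2.78], [-0.83, 1.72], [-1.28, 1.37], [-1.9, 2.12], [-1.57, 1.48], [-3.14, 3.14]. Speed limits (rad/s): [2.57, 2.57, 3.14, 3.14, 3.14, 3.14].

### API

Orientations are given as a unit quaternion [x, y, z, w].
In Python, from cell import r, eyes gives the robot as it stands.
- The arm moves only by the tool arm_command, never from a script. Its argument "rows" is one flat list of numbers, 4 for each row, row after row: the shift along the tool's x, y, z in cm, then the turn about the tool's z in rad. A call has 1 to 20 rows; each row shifts and turns the commanded pose from where the row before left it, along the tool's axes as they then stand; what a row does not reach is not made up. A row lasts 1/12 s, in which the tool goes at most 41.7 mm and 7.16 degrees, less where a joint would pass 70% of its speed; a pose out of reach is approached as far as the arm can. A call with a gripper value outside its range is refused whole. "jaw" is the opening, from -1 (shut) to 1 (fully open), set as the call begins (left out, the last holds). The fingers move at their own pace and stop on an object; "grip_force" is the grip in N (left out, the last holds). Time passes only in rows, so rows that do not move let the fingers close. It gives the time, the measured TCP pose, the force and the opening at its end, in the units of the state.
- r.observe(): the state, without advancing time (a new reading comes with each control period).
- eyes.camera(name): name is "side" or "top"; returns a dict with "frame" (480x640x3 uint8, red, green, blue), "fovy" (degrees; the focal length in pixels is half the picture's height over the tangent of half this angle, whatever the lens; pixels are square), "cx", "cy" (the principal point, pixels), "R" (3x3) and "t" (3): a world point X has camera coordinates R X + t. Camera axes: x right, y down, z forward; pixel columns grow to the right and rows downward; lengths in m; the calibration is good to about 2 mm. A picture is of the moment at which its call begins. There is no depth.
- r.finish_job(): hands the job in, once; it reports no verdict.
The state is a dict: "time": time; "joint_positions": joint angles; "dq": joint speeds; "joint_efforts": joint torques, N m; "tool_pos": TCP position; "tool_rot": TCP orientation; "wrist_force": force on the tool from outside, world axes, zero at the start; "wrist_torque": the same for the moment, N m; "opening": finger opening in m.
Only numpy, scipy, OpenCV 4.12 (cv2) and the standard library are available. Lean on these libraries where they do the work, as an engineer would, in place of code of your own. Each camera call takes 0.05 s, during which the arm holds its last target.

### The job

Set out the dog-walk things from the cork mat on the bare bench round the key dish, in this order: first the flat round tin straight behind the dish, then the whistle lying flat, the way up it is now, on the middle of the tin's lid, then the flashlight lying to the left of the dish, and last the ice scraper lying flat to the right of the dish; left, right and behind are as the robot sees them, behind being farther from it. Centre each on the dish, with the flashlight and scraper pointing straight away from the robot (either end first), and leave a gap of about 4 cm between the dish's rim and the nearest side of the tin, flashlight and scraper. Leave the dish and the boot brush, jar and shoe horn beyond it where they are.

Things in the scene. Friction and masses are not known exactly. Their poses are not given: they have to be found in the camera images.
- dish: Small round green ceramic key dish, open bowl 90 mm across the rim, 28 mm high, 0.4 kg, standing loose on the bare bench (top at z = 0). Origin at the centre of its underside. Its x axis points straight away from the robot (world x), y to the robot's left. It stands on the opposite side (left or right) of the work area from the mat.
- mat: Fixed flat brown cork mat, 340 x 340 mm and 3 mm thick, on which the four things to be moved lie at the start, about 16 cm apart in a two-by-two pattern. Origin at the centre of its underside, edges along world x and y.
- tin_c (a point): Flat round closed aluminium tin, 58 mm diameter (56 mm below the lid), 28 mm high, flat lid, 0.08 kg, lying flat. The point is its centre, half-way up (14 mm above its underside); z axis up. It goes behind the dish: dish centre to tin centre 114 mm for the 4 cm gap.
- whistle_c (a point): Small yellow plastic dog whistle, 52 mm long (its x axis, mouthpiece at +x), 16 mm wide (y), 14 mm high (z axis up; the mouthpiece's 22 mm are only 9 mm high), 0.02 kg, flat underside. The point is at the middle of its length and width, 7 mm above its underside. It goes on the tin's lid, any way round.
- flashlight_c (a point): Black aluminium flashlight lying on its side, 130 mm long along its x axis (lens at +x), with squared 34 x 34 mm head (30 mm long) and tail cap (18 mm long) that keep it from rolling, and a round barrel of 26 mm diameter between them, from 47 mm behind the point to 35 mm ahead of it; 0.16 kg, balanced near the middle. The point is the middle of its length, on its axis, 17 mm above what it lies on. Dish centre to this point 102 mm for the 4 cm gap.
- scraper_c (a point): Red plastic ice scraper lying flat, 130 mm long along its x axis: handle 24 mm wide and 18 mm high from 65 mm behind the point to 30 mm ahead of it, then a flat blade 80 mm wide, 35 mm long and 6 mm thick at +x; 0.09 kg, balanced at the point. The point is the middle of its length and width, 9 mm above its underside; z axis up. Dish centre to this point 125 mm for the 4 cm gap between rim and blade.
- brush: Bystander: wooden boot brush, 48 mm (x) by 130 mm (y), 42 mm high, on the far side of the bench. Origin at the centre of its underside. Leave it alone.
- jar: Bystander: amber glass jar with metal cap, 70 mm diameter, 65 mm high, on the far side of the bench. Origin at the centre of its underside. Leave it alone.
- shoehorn: Bystander: stainless shoe horn lying flat, about 40 mm (x) by 190 mm (y), 8 mm high, on the far side of the bench. Origin at the middle of its underside. Leave it alone.
Things that resemble listed ones, but are neither listed nor needed, are in the scene too. What is shaped like the dish but pink is not meant. Leave any blue look-alike of the part that bears flashlight_c alone.

How it is judged:
On the way, in this order (a step that is already met when the one before it is completed fails the run):
1. the tin stands behind the dish, let go (x of tin_c in the frame of dish between 0.098 and 0.13 m and y of tin_c in the frame of dish between -0.015 and 0.015 m and height (world z) of tin_c below 0.019 m and angle between tin_c's own z axis and vertical below 0.1 rad and contact force between tin and the fingers below 0.2 N and linear speed of tin below 0.02 m/s and angular speed of tin below 0.2 rad/s), for 0.2 s.
2. the whistle lies on the middle of the tin's lid, let go (horizontal distance between whistle_c and tin_c below 0.015 m and height (world z) of whistle_c between 0.03 and 0.04 m and angle between whistle_c's own z axis and vertical below 0.15 rad and contact force between whistle and the fingers below 0.2 N and linear speed of whistle below 0.02 m/s and angular speed of whistle below 0.2 rad/s), for 0.2 s.
3. the flashlight lies to the left of the dish, pointing straight away, let go (y of flashlight_c in the frame of dish between 0.086 and 0.118 m and x of flashlight_c in the frame of dish between -0.015 and 0.015 m and height (world z) of flashlight_c below 0.021 m and angle between the x axis of flashlight_c and the x axis of dish, either way round below 0.25 rad and contact force between flashlight and the fingers below 0.2 N and linear speed of flashlight below 0.02 m/s and angular speed of flashlight below 0.2 rad/s), for 0.2 s.
4. the scraper lies to the right of the dish, pointing straight away, let go (y of scraper_c in the frame of dish between -0.141 and -0.109 m and x of scraper_c in the frame of dish between -0.015 and 0.015 m and height (world z) of scraper_c below 0.013 m and angle between scraper_c's own z axis and vertical below 0.1 rad and angle between the x axis of scraper_c and the x axis of dish, either way round below 0.25 rad and contact force between scraper and the fingers below 0.2 N and linear speed of scraper below 0.02 m/s and angular speed of scraper below 0.2 rad/s), for 0.2 s.
At the end, for the whole second after the job is handed in: At rest and let go: tin 98-130 mm behind the dish, flashlight 86-118 mm left, scraper 109-141 mm right (centre to centre), each within 15 mm sideways of the dish's middle; flashlight and scraper within 0.25 rad of straight away; whistle flat on the lid within 15 mm of its centre (all of step 1 and all of step 2 and all of step 3 and all of step 4 and angle between dish's own z axis and vertical below 0.1 rad); the robot touches nothing.
It fails at once if the dish is pushed or lifted (more than 15 mm) (distance of dish from where it was at the start of the episode above 0.015 m).
It fails at once if the boot brush is disturbed (moved more than 20 mm) (distance of brush from where it was at the start of the episode above 0.02 m).
It fails at once if the jar is disturbed (moved more than 20 mm) (distance of jar from where it was at the start of the episode above 0.02 m).
It fails at once if the shoe horn is disturbed (moved more than 20 mm) (distance of shoehorn from where it was at the start of the episode above 0.02 m).
It also fails if it takes over 120 s, if anything falls off the work surface, if the arm or the gripper's body presses on something with over 40 N, if the wrist force passes 120 N, or if a joint passes its speed limit or range.

## Working session

There is one attempt and no reset: what is moved stays moved. The work goes in short steps, Python scripts to look and compute and a tool call to move; the robot and the scene stay as the last step left them, time stands still between calls to the robot, and variables do not carry over. Pictures are saved under pics/ and viewed, and the job is handed in when it is done.

Besides the shell and the picture viewer there is one more tool, called after "Emit:" as name(argument=value, ...), one argument or row to a line, values as JSON. arm_command: Moves the arm, as the interface text tells. Its arguments: {"type":"object","properties":{"rows":{"type":"array","items":{"type":"number"}},"jaw":{"type":"number"},"grip_force":{"type":"number"}},"required":["rows"]}

```bash
mkdir -p pics; cat > h.py <<'E'
import cv2,numpy as np
from cell import r,eyes
def snap(n,tag):
    c=eyes.camera(n); cv2.imwrite(f'pics/{tag}.png',c['frame'][:,:,::-1]); return c
def ray(c,u,v,z):
    f=240/np.tan(np.radians(c['fovy'])/2)
    R=np.array(c['R']);t=np.array(c['t'])
    d=R.T@np.array([(u-c['cx'])/f,(v-c['cy'])/f,1]);o=-R.T@t
    return o+d*(z-o[2])/d[2]
def proj(c,X):
    f=240/np.tan(np.radians(c['fovy'])/2)
    p=np.array(c['R'])@np.array(X)+np.array(c['t']); return p[:2]/p[2]*f+[c['cx'],c['cy']]
E
python3 - <<'E'
from h import *
for n in('top','side'):
    c=snap(n,n+'0'); print({k:v for k,v in c.items() if k!='frame'})
print(r.observe())
E
```

```text
{'fovy': 53.75108406499745, 'cx': 308.95422201062587, 'cy': 231.27371305780844, 'R': array([[-0.01242505, -0.99990589,  0.00581675],
       [-0.98904334,  0.01143386, -0.147182  ],
       [ 0.14710164, -0.00758176, -0.98909232]]), 't': array([0.01510365, 0.49114427, 0.85152919])}
{'fovy': 56.46450904276691, 'cx': 317.4289881726836, 'cy': 239.40569244363235, 'R': array([[-0.94629763, -0.32299518,  0.01396116],
       [-0.18798604,  0.51459348, -0.83657325],
       [ 0.2630248 , -0.79427179, -0.54767717]]), 't': array([0.49198458, 0.16275545, 0.68796206])}
{'time': 0.1, 'joint_positions': array([-1.18301051e+00,  2.60597170e-01, -1.39248225e-01,  1.17269713e+00,
       -8.82299661e-06,  1.57080373e+00]), 'dq': array([-0.00033312, -0.00193581,  0.00323855,  0.00013724,  0.00020685,
        0.00059259]), 'joint_efforts': array([ 1.15668932e-03, -4.06509447e+01,  2.54527241e+01,  1.01617558e-02,
        9.46579007e-05,  7.37205283e-06]), 'tool_pos': array([ 0.19830268, -0.48548492,  0.25255611]), 'tool_rot': array([ 9.81261924e-01,  1.92676607e-01, -1.72560579e-04, -8.55885802e-04]), 'wrist_force': array([0.88997804, 0.03523937, 0.1198007 ]), 'wrist_torque': array([ 0.02413774,  0.04085127, -0.03643141]), 'opening': 0.08486798181444173}
```

View pics/top0.png

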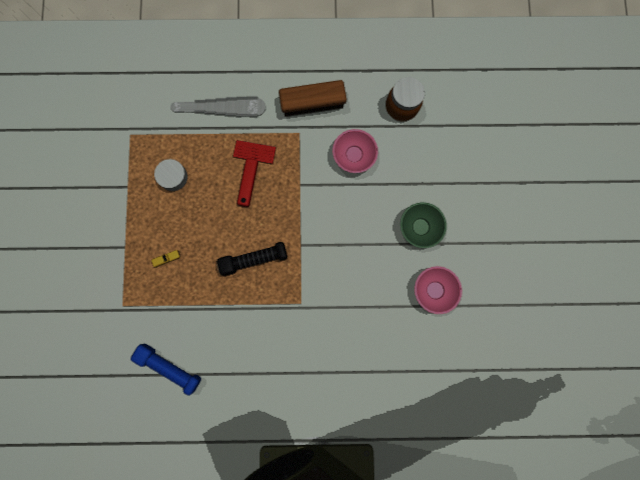

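View pics/side0.png

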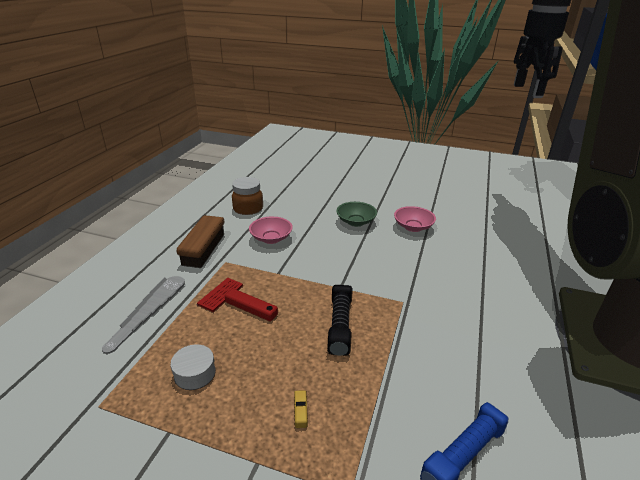

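```bash
python3 - <<'E'
from h import *
c=snap('top','top1'); f=c['frame']; hsv=cv2.cvtColor(f,cv2.COLOR_RGB2HSV)
print('mat',[ray(c,u,v,.003)[:2].round(4) for u,v in((131,134),(300,133),(301,304),(123,305))])
def rep(name,m,z,pick):
    k,l,s,ce=cv2.connectedComponentsWithStats(m.astype('uint8'))
    for i in range(1,k):
        if s[i,4]>60:
            cn=max(cv2.findContours((l==i).astype('uint8'),0,1)[0],key=len)
            rc=cv2.minAreaRect(cn); bx=cv2.boxPoints(rc)
            P=np.array([ray(c,u,v,z)[:2] for u,v in bx])
            A=np.array([ray(c,u,v,z)[:2] for u,v in cn[:,0]],dtype='float32')
            W=cv2.minAreaRect(A)
            print(name,'px',ce[i].round(1),s[i,4],'rect c',np.round(W[0],4),'size',np.round(W[1],4),'ang',round(W[2],1), 'long dir',np.round((lambda e:e)(max((P[1]-P[0],P[2]-P[1]),key=np.linalg.norm)),4))
H,S,V=cv2.split(hsv)
rep('green',(H>40)&(H<90)&(S>70),.028,0)
rep('yellow',(H>20)&(H<32)&(S>180)&(V>90),.015,0)
rep('red',((H<5)|(H>172))&(S>180)&(V>60),.015,0)
g=np.zeros(H.shape,bool);g[140:300,130:298]=1
rep('tin',g&(S<60)&(V>90),.031,0)
rep('flash',g&(V<60),.02,0)
rep('jar',(S<70)&(V>0)&False,.065,0)
z=np.hstack([cv2.resize(f[130:310,115:310],None,fx=4,fy=4,interpolation=cv2.INTER_CUBIC)]);cv2.imwrite('pics/z1.png',z[:600,:,::-1])
c2=snap('side','s1')
E
```

```text
mat [array([0.6973, 0.3629]), array([0.6959, 0.0245]), array([0.3566, 0.0258]), array([0.3589, 0.3635])]
green px [423.3 224.7] 1339 rect c [ 0.5033 -0.2076] size [0.084  0.0828] ang 89.3 long dir [-0.0009 -0.0843]
yellow px [171.9 255.5] 105 rect c [0.4507 0.2711] size [0.0151 0.0263] ang 21.6 long dir [ 0.0097 -0.0246]
yellow px [157.6 260.9] 88 rect c [0.441  0.2973] size [0.0145 0.0214] ang 23.0 long dir [ 0.0084 -0.0198]
red px [251.  164.9] 1215 rect c [0.6095 0.124 ] size [0.0789 0.126 ] ang 78.7 long dir [ 0.1245 -0.0205]
tin px [168.9 173.2] 680 rect c [0.6078 0.2766] size [0.0563 0.0552] ang 44.9 long dir [-0.0402 -0.0395]
flash px [177.7 184.6] 115 rect c [0.591  0.2619] size [0.0236 0.0533] ang 38.8 long dir [ 0.0334 -0.0416]
flash px [250.8 259.2] 1113 rect c [0.4423 0.1186] size [0.0368 0.1328] ang 14.6 long dir [ 0.0337 -0.129 ]
```

View pics/z1.png

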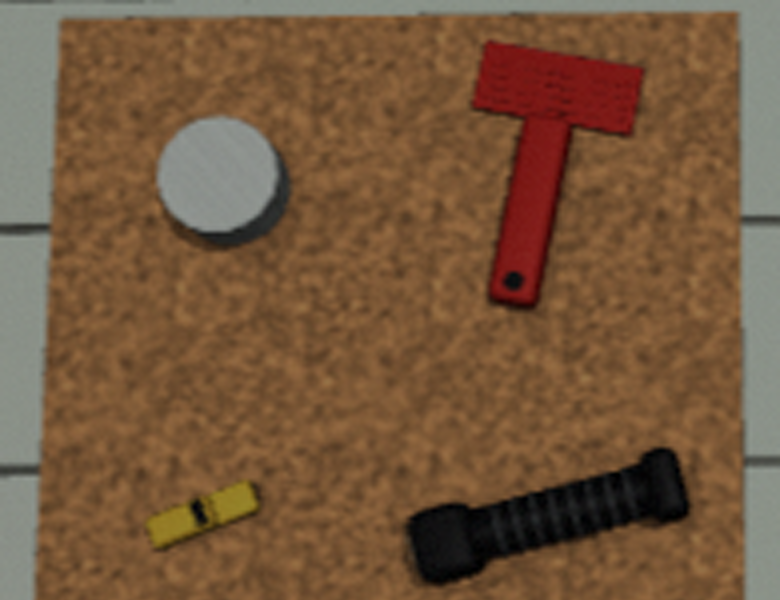

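```bash
cat > ov.py <<'E'
from h import *
def box(c,img,o,yaw,x0,x1,y0,y1,z0,z1,col):
    R=np.array([[np.cos(yaw),-np.sin(yaw)],[np.sin(yaw),np.cos(yaw)]])
    P=[[*(R@[x,y]+o),z] for z in(z0,z1) for x,y in((x0,y0),(x1,y0),(x1,y1),(x0,y1))]
    poly(c,img,P[:4],col);poly(c,img,P[4:],col)
def poly(c,img,P,col):
    p=np.array([(proj(c,X)*4+1.5) for X in P]).round().astype(int); cv2.polylines(img,[p.reshape(-1,1,2)],True,col,1)
def circ(c,img,o,r_,z,col):
    a=np.linspace(0,6.28,40)[:-1];poly(c,img,[[o[0]+r_*np.cos(t),o[1]+r_*np.sin(t),z] for t in a],col)
def up(c): return cv2.resize(c['frame'][:,:,::-1],None,fx=4,fy=4,interpolation=cv2.INTER_CUBIC)
G=(0,255,0);C=(255,255,0)
def flash(c,i,o,yaw,b):
    box(c,i,o,yaw,.035,.065,-.017,.017,b,b+.034,G);box(c,i,o,yaw,-.065,-.047,-.017,.017,b,b+.034,G)
def scr(c,i,o,yaw,b):
    box(c,i,o,yaw,-.065,.03,-.012,.012,b,b+.018,G);box(c,i,o,yaw,.03,.065,-.04,.04,b,b+.006,C)
def whi(c,i,o,yaw,b):
    box(c,i,o,yaw,-.026,.004,-.008,.008,b,b+.014,G);box(c,i,o,yaw,.004,.026,-.008,.008,b,b+.009,C)
def tin(c,i,o,b): circ(c,i,o,.029,b+.028,G);circ(c,i,o,.028,b,G)
def dish(c,i,o): circ(c,i,o,.045,.028,G)
E
cat > o1.py <<'E'
from ov import *
fl=((.4423,.1186),np.arctan2(.129,-.0337)); sc=((.6065,.124),np.arctan2(-.0205,.1245));wh=((.4455,.284),np.arctan2(-.0246,.0097));ti=(.6078,.2766);di=(.503,-.2076)
import sys
exec(open('est.txt').read()) if len(sys.argv)>2 else None
for n in('top','side'):
    c=eyes.camera(n);i=up(c)
    flash(c,i,*fl,.003);scr(c,i,*sc,.003);whi(c,i,*wh,.003);tin(c,i,ti,.003);dish(c,i,di)
    if n=='top':
        a=i[130*4:290*4,125*4:300*4];d=i[195*4:255*4,390*4:450*4]
        cv2.imwrite(f'pics/{sys.argv[1]}_t.png',a[:600]); cv2.imwrite(f'pics/{sys.argv[1]}_d.png',cv2.resize(d,None,fx=2,fy=2))
    else:
        i=i[4*265:4*440,4*160:4*360];cv2.imwrite(f'pics/{sys.argv[1]}_s.png',cv2.resize(i,None,fx=.85,fy=.85))
E
python3 o1.py a
```

```text
(no output)
```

View pics/a_t.png

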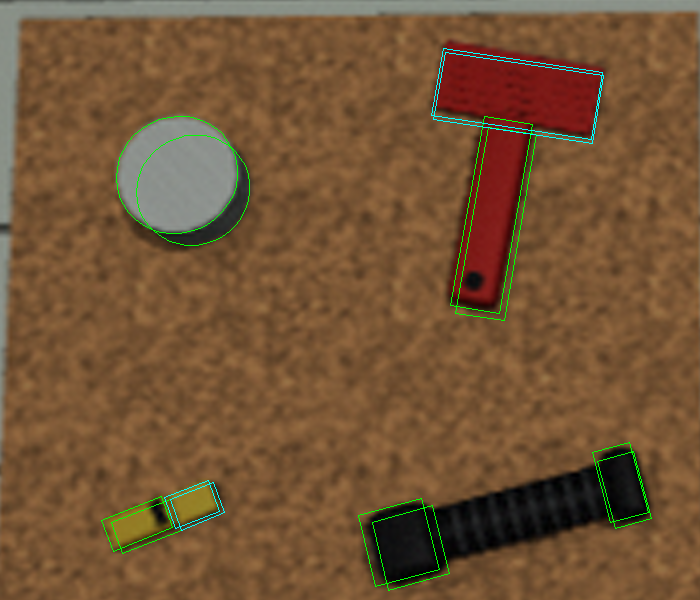

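View pics/a_s.png

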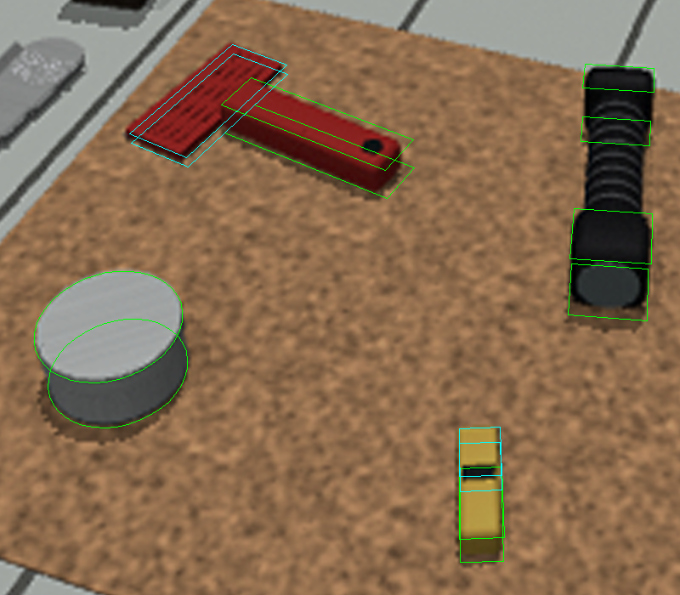

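View pics/a_d.png

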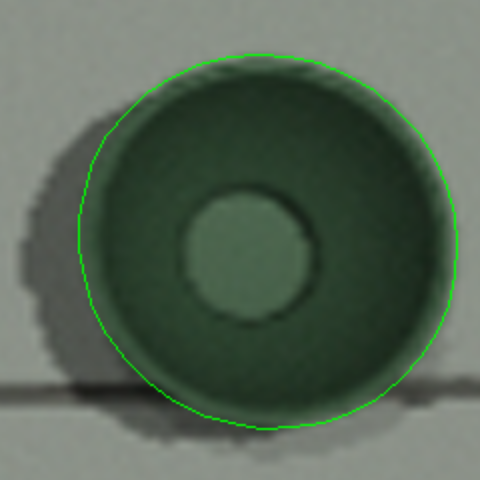

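```bash
cat > go.py <<'E'
import sys
from h import *
x,y,z,p=map(float,sys.argv[1:5])
s=r.observe();q=s['tool_rot'];P=s['tool_pos']
from scipy.spatial.transform import Rotation as Ro
R=Ro.from_quat(q).as_matrix();ph=np.arctan2(R[1,0],R[0,0])
d=np.array([x,y,z])-P;turn=(ph-p+np.pi)%(2*np.pi)-np.pi
l=[np.cos(p)*d[0]+np.sin(p)*d[1],np.sin(p)*d[0]-np.cos(p)*d[1],-d[2]]
print('t',s['time'],'pos',P.round(4),'phi',ph.round(4),'tilt',R[2].round(3),'open',s['opening'],'q',s['joint_positions'].round(2),'F',s['wrist_force'].round(1))
print('turn',round(turn,3),'rows',abs(turn)/.12,'then cm',np.round(np.array(l)*100,2),'rows',np.linalg.norm(l)*100/4.1)
E
python3 go.py .6078 .2766 .15 0
```

```text
t 0.3 pos [ 0.1985 -0.4858  0.253 ] phi 0.3878 tilt [ 0.    -0.001 -1.   ] open 0.08573889287324137 q [-1.18  0.26 -0.14  1.17  0.    1.57] F [-0.2 -0.4  0. ]
turn 0.388 rows 3.2314054222084705 then cm [ 40.93 -76.24  10.3 ] rows 21.25588228163866
```

Emit:
arm_command(
  rows=[0, 0, 0, 0.097, 0, 0, 0, 0.097, 0, 0, 0, 0.097, 0, 0, 0, 0.097, 1.8, -3.4, 0.4, 0, 1.8, -3.4, 0.4, 0, 1.8, -3.4, 0.4, 0, 1.8, -3.4, 0.4, 0, 1.8, -3.4, 0.4, 0, 1.8, -3.4, 0.4, 0, 1.8, -3.4, 0.4, 0, 1.8, -3.4, 0.4, 0, 1.8, -3.4, 0.4, 0, 1.8, -3.4, 0.4, 0, 1.8, -3.4, 0.4, 0, 1.8, -3.4, 0.4, 0, 1.8, -3.4, 0.4, 0, 1.8, -3.4, 0.4, 0, 1.8, -3.4, 0.4, 0, 1.8, -3.4, 0.4, 0],
  jaw=1,
  grip_force=30,
)

```text
time: 1.97
tool_pos: [0.4875, 0.03, 0.1895]
tool_rot: [1.0, 0.023, -0.0, -0.013]
wrist_force: [0.9, -1.4, 0.5]
opening: 0.0854
```

```bash
python3 go.py .6078 .2766 .10 0
```

```text
t 1.9667 pos [0.4875 0.03   0.1895] phi 0.0463 tilt [-0.    -0.027 -1.   ] open 0.08539183021029427 q [ 0.05  0.24 -0.34  0.99  0.03  3.14] F [ 0.9 -1.4  0.5]
turn 0.046 rows 0.38574638230467473 then cm [ 12.03 -24.66   8.95] rows 7.0392589762760815
```

Emit:
arm_command(
  rows=[0, 0, 0, -0.12, 0, 0, 0, -0.12, 0, 0, 0, -0.12, 0, 0, 0, -0.12, 0, 0, 0, -0.12, 0, 0, 0, -0.12, 0, 0, 0, -0.12, 0, 0, 0, -0.12, 0, 0, 0, -0.12, 0, 0, 0, -0.12, 0, 0, 0, -0.12, 0, 0, 0, -0.12, 0, 0, 0, -0.12, 0, 0, 0, -0.12, 0, 0, 0, -0.12, 0, 0, 0, -0.12, 0, 0, 0, -0.12, 0, 0, 0, -0.12, 0, 0, 0, -0.12, 0, 0, 0, -0.12],
)

```text
time: 3.63
tool_pos: [0.4869, 0.0273, 0.1897]
tool_rot: [0.34, 0.94, 0.012, -0.005]
wrist_force: [0.7, 0.0, -0.1]
opening: 0.0855
```

```bash
python3 go.py .6078 .2766 .10 3.1416
```

```text
t 3.6333 pos [0.4869 0.0273 0.1897] phi 2.4471 tilt [ 0.018  0.019 -1.   ] open 0.08548034253993797 q [ 0.04  0.23 -0.35  0.99  0.03  0.73] F [ 0.7  0.  -0.1]
turn -0.694 rows 5.787238490098779 then cm [-12.09  24.93   8.97] rows 7.103192212782897
```

```bash
sed -i "s/^l=.*/l=(R@Ro.from_euler('z',turn).as_matrix()).T@d/" go.py; sed -i "s/R\[2\].round(3)/R[:,2].round(3)/" go.py; python3 go.py .6078 .2766 .10 3.1416
```

```text
t 3.6333 pos [0.4869 0.0273 0.1897] phi 2.4471 tilt [-0.001  0.026 -1.   ] open 0.08548034253993797 q [ 0.04  0.23 -0.35  0.99  0.03  0.73] F [ 0.7  0.  -0.1]
turn -0.694 rows 5.787238490098779 then cm [-12.09  24.7    9.59] rows 7.1031922127829
```

Emit:
arm_command(
  rows=[0, 0, 0, -0.116, 0, 0, 0, -0.116, 0, 0, 0, -0.116, 0, 0, 0, -0.116, 0, 0, 0, -0.116, 0, 0, 0, -0.114, -1.51, 3.09, 1.2, 0, -1.51, 3.09, 1.2, 0, -1.51, 3.09, 1.2, 0, -1.51, 3.09, 1.2, 0, -1.51, 3.09, 1.2, 0, -1.51, 3.09, 1.2, 0, -1.51, 3.09, 1.2, 0, -1.51, 3.09, 1.2, 0, 0, 0, 0, 0, 0, 0, 0, 0],
)

```text
time: 4.97
tool_pos: [0.609, 0.2775, 0.0982]
tool_rot: [0.002, 1.0, 0.012, -0.002]
wrist_force: [0.4, -1.3, 0.4]
opening: 0.0854
```

```bash
python3 go.py .6078 .2766 .027 3.1416
```

```text
t 4.9667 pos [0.609  0.2775 0.0982] phi 3.1375 tilt [-0.003  0.025 -1.   ] open 0.08540504867435912 q [ 0.42  0.59 -0.02  0.95  0.02  0.42] F [ 0.4 -1.3  0.4]
turn -0.004 rows 0.03388377100229286 then cm [ 0.1  -0.27  7.11] rows 1.7365625663498172
```

Emit:
arm_command(
  rows=[0.05, -0.1, 2, 0, 0.05, -0.1, 2, 0, 0, -0.07, 1.6, 0, 0, 0, 1, 0, 0, 0, 0.5, 0, 0, 0, 0, 0, 0, 0, 0, 0],
)

```text
time: 5.55
tool_pos: [0.6085, 0.2749, 0.0297]
tool_rot: [0.004, 1.0, 0.013, -0.0]
wrist_force: [0.4, 0.6, 0.6]
opening: 0.0855
```

Emit:
arm_command(
  rows=[0, 0, 0, 0, 0, 0, 0, 0, 0, 0, 0, 0, 0, 0, 0, 0, 0, 0, 0, 0, 0, 0, 0, 0],
  jaw=-1,
  grip_force=30,
)

```text
time: 6.05
tool_pos: [0.6091, 0.2755, 0.0304]
tool_rot: [0.003, 1.0, 0.013, 0.0]
wrist_force: [-0.2, -0.2, 7.0]
opening: 0.0566
```

```bash
python3 go.py .6178 -.2076 .10 3.1416; python3 -c "
from h import *
c=snap('side','g1');cv2.imwrite('pics/g1z.png',cv2.resize(c['frame'][200:440,100:420,::-1],None,fx=2.4,fy=2.4))"
```

```text
t 6.05 pos [0.6091 0.2755 0.0304] phi 3.1351 tilt [ 0.001  0.027 -1.   ] open 0.0566387823411417 q [ 0.41  0.65 -0.11  0.8   0.02  0.42] F [-0.2 -0.2  7. ]
turn -0.007 rows 0.0543816835826864 then cm [ -0.88 -48.11  -8.24] rows 11.906925601368334
```

View pics/g1z.png

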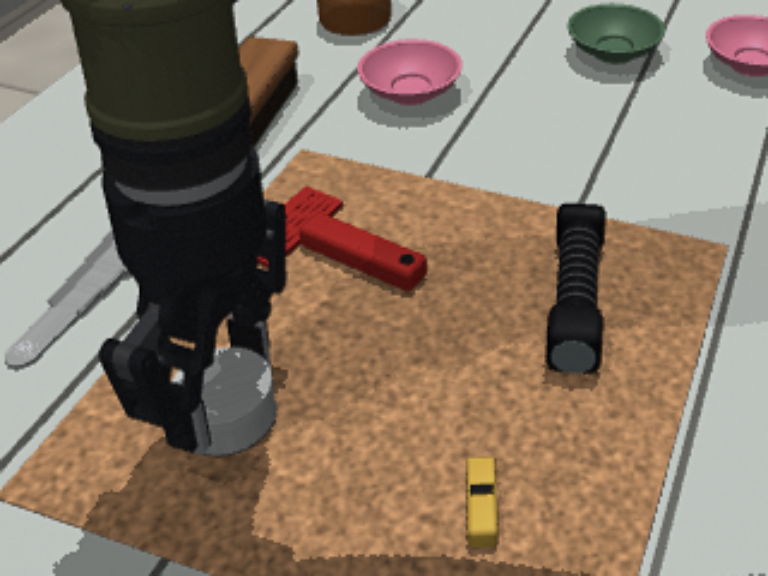

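Emit:
arm_command(
  rows=[0, 0, -1, 0, 0, 0, -2, 0, 0, 0, -3, 0, 0, 0, -3, 0, 0, -2, 0, 0, 0, -4, 0, 0, 0, -4, 0, 0, 0, -4, 0, 0, 0, -4, 0, 0, 0, -4, 0, 0, 0, -4, 0, 0, 0, -4, 0, 0, 0, -4, 0, 0, 0, -4, 0, 0, 0, -4, 0, 0, 0, -4, 0, 0, 0, -2, 0, 0, 0, 0, 0, 0, 0, 0, 0, 0],
)

```text
time: 7.68
tool_pos: [0.6048, -0.2081, 0.1064]
tool_rot: [0.005, 1.0, 0.013, -0.001]
wrist_force: [-0.8, -0.1, -0.5]
opening: 0.0566
```

```bash
python3 go.py .618 -.2076 .06 3.1416; python3 -c "
from h import *
c=snap('top','g2')"
```

```text
t 7.6833 pos [ 0.6048 -0.2081  0.1064] phi 3.1325 tilt [-0.001  0.027 -1.   ] open 0.056609527150560134 q [-0.34  0.55 -0.08  0.96  0.02 -0.33] F [-0.8 -0.1 -0.5]
turn -0.009 rows 0.07592401739212977 then cm [-1.33 -0.07  4.64] rows 1.1778837303821643
```

View pics/g2.png

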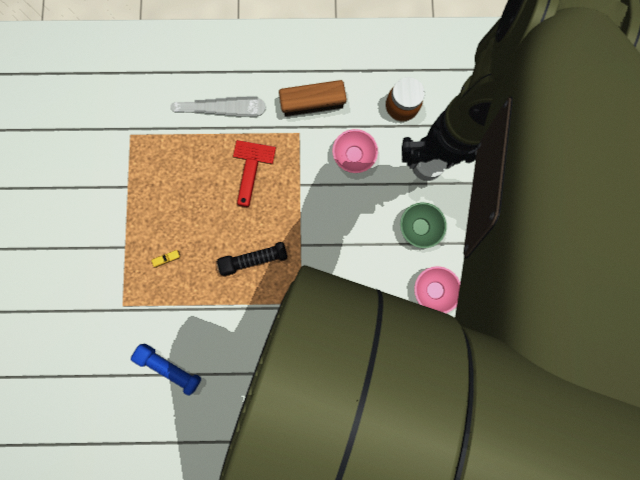

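Emit:
arm_command(
  rows=[-0.7, -0.02, 1.5, 0, -0.63, -0.02, 1.5, 0, 0, 0, 1.64, 0, 0, -0.05, 1.5, 0, 0, 0, 1, 0, 0, 0, 0, 0, 0, 0, 0, 0],
)

```text
time: 8.32
tool_pos: [0.6177, -0.2048, 0.0335]
tool_rot: [0.003, 1.0, 0.013, -0.002]
wrist_force: [1.2, -0.4, -1.7]
opening: 0.0569
```

```bash
python3 go.py .618 -.2076 .0285 3.1416
```

```text
t 8.3167 pos [ 0.6177 -0.2048  0.0335] phi 3.1364 tilt [-0.004  0.027 -1.   ] open 0.05688726154098812 q [-0.33  0.63 -0.13  0.82  0.02 -0.33] F [ 1.2 -0.4 -1.7]
turn -0.005 rows 0.04316695680152879 then cm [-0.03 -0.29  0.49] rows 0.1394448811878854
```

Emit:
arm_command(
  rows=[0, -0.35, 0.25, 0, 0, 0, 0.22, 0, 0, 0, 0, 0],
)

```text
time: 8.57
tool_pos: [0.6188, -0.2098, 0.0306]
tool_rot: [0.003, 1.0, 0.013, -0.0]
wrist_force: [-0.7, 0.1, -1.2]
opening: 0.0568
```

Emit:
arm_command(
  rows=[0, 0, 0, 0, 0, 0, 0, 0, 0, 0, 0, 0, 0, 0, 0, 0, 0, 0, 0, 0],
  jaw=1,
)

```text
time: 8.98
tool_pos: [0.6184, -0.2096, 0.0305]
tool_rot: [0.003, 1.0, 0.013, -0.0]
wrist_force: [-0.4, 0.2, -0.4]
opening: 0.0855
```

Emit:
arm_command(
  rows=[0, 0, -1, 0, 0, 0, -2, 0, 0, 0, -3, 0, 0, 0, -3, 0, 2, 2, -1, 0, 2, 3, 0, 0, 1, 3, 0, 0, 1, 3, 0, 0, 1, 3, 0, 0, 1, 3, 0, 0],
)

```text
time: 9.82
tool_pos: [0.5391, -0.0404, 0.1358]
tool_rot: [0.004, 1.0, 0.013, -0.0]
wrist_force: [0.2, -0.4, -0.2]
opening: 0.0856
```

```bash
python3 go.py .4455 .2835 .10 1.948; python3 -c "
from ov import *
for n,(a,b,e,d) in {'top':(120,270,380,500),'side':(140,270,200,400)}.items():
    c=eyes.camera(n);i=up(c);dish(c,i,(.503,-.2076));tin(c,i,(.617,-.2076),0)
    cv2.imwrite('pics/h_%s.png'%n,i[4*a:4*b,4*e:4*d])"
```

```text
t 9.8167 pos [ 0.5391 -0.0404  0.1358] phi 3.1346 tilt [-0.     0.026 -1.   ] open 0.08563474515396009 q [-0.09  0.36 -0.31  0.9   0.03 -0.08] F [ 0.2 -0.4 -0.2]
turn 1.187 rows 9.887978053273246 then cm [33.46  3.2   4.42] rows 8.269778882304289
```

View pics/h_top.png

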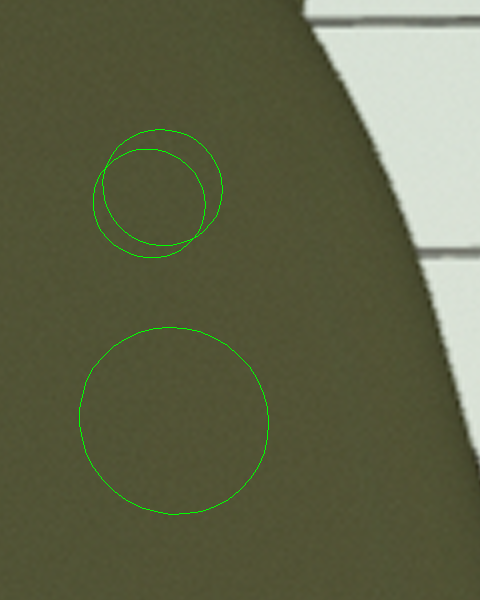

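View pics/h_side.png

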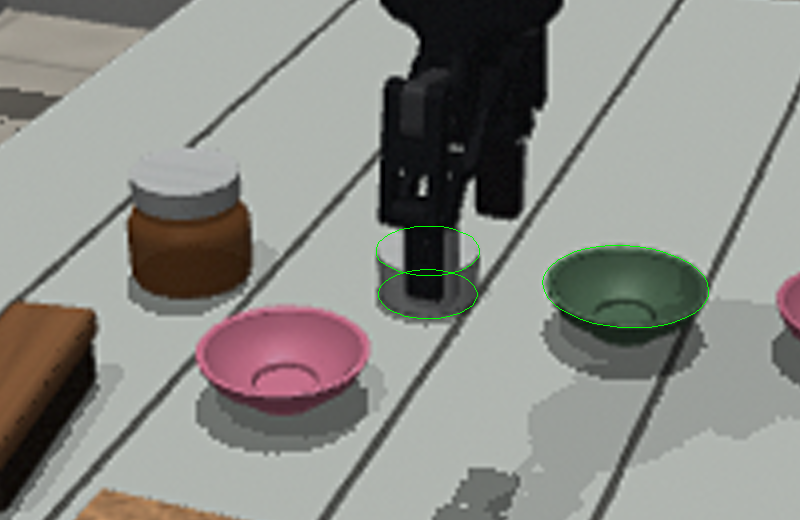

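Emit:
arm_command(
  rows=[0, 0, 0, 0.119, 0, 0, 0, 0.119, 0, 0, 0, 0.119, 0, 0, 0, 0.119, 0, 0, 0, 0.119, 0, 0, 0, 0.119, 0, 0, 0, 0.119, 0, 0, 0, 0.119, 0, 0, 0, 0.119, 0, 0, 0, 0.116, 3.7, 0.35, 0.5, 0, 3.7, 0.35, 0.5, 0, 3.7, 0.35, 0.5, 0, 3.7, 0.35, 0.5, 0, 3.7, 0.35, 0.5, 0, 3.7, 0.35, 0.5, 0, 3.7, 0.35, 0.5, 0, 3.7, 0.35, 0.5, 0, 3.7, 0.35, 0.5, 0, 0, 0, 0, 0],
  jaw=0.2,
)

```text
time: 11.58
tool_pos: [0.4455, 0.2862, 0.0985]
tool_rot: [0.559, 0.829, 0.012, -0.009]
wrist_force: [0.9, -0.1, 0.9]
opening: 0.0513
```

```bash
python3 go.py .4455 .2832 .03 1.946
```

```text
t 11.5833 pos [0.4455 0.2862 0.0985] phi 1.9547 tilt [-0.001  0.03  -1.   ] open 0.05126829085092598 q [ 0.56  0.37 -0.41  0.77  0.03  1.74] F [ 0.9 -0.1  0.9]
turn 0.009 rows 0.07265039731928491 then cm [-0.47 -0.19  6.84] rows 1.671785817396065
```

Emit:
arm_command(
  rows=[-0.2, -0.1, 2, 0.005, -0.2, -0.1, 2, 0.004, -0.07, 0, 1.5, 0, 0, 0, 0.9, 0, 0, 0, 0.4, 0, 0, 0, 0, 0, 0, 0, 0, 0],
)

```text
time: 12.17
tool_pos: [0.4467, 0.2773, 0.0306]
tool_rot: [0.566, 0.824, 0.011, -0.008]
wrist_force: [0.5, -0.3, 0.2]
opening: 0.0509
```

```bash
python3 go.py .4455 .2832 .029 1.946; python3 -c "
from ov import *
for n,(a,b,e,d) in {'top':(140,260,380,480),'side':(320,460,220,400)}.items():
    c=eyes.camera(n);i=up(c);dish(c,i,(.503,-.2076));tin(c,i,(.617,-.2076),0);whi(c,i,(.4455,.284),-1.195,.003)
    cv2.imwrite('pics/i_%s.png'%n,i[4*a:4*b,4*e:4*d])"
```

```text
t 12.1667 pos [0.4467 0.2773 0.0306] phi 1.9387 tilt [-0.     0.026 -1.   ] open 0.050947770211817664 q [ 0.54  0.45 -0.5   0.61  0.02  1.75] F [ 0.5 -0.3  0.2]
turn -0.007 rows 0.06119015440757547 then cm [0.59 0.11 0.18] rows 0.152470729455304
```

View pics/i_top.png

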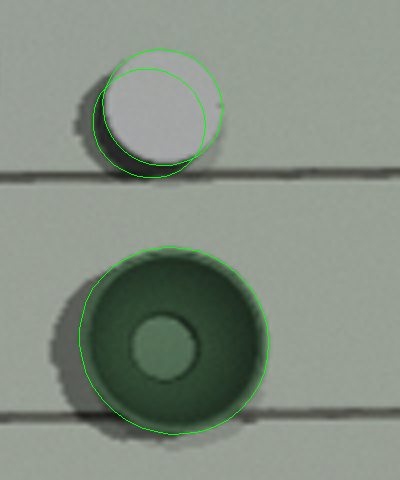

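View pics/i_side.png

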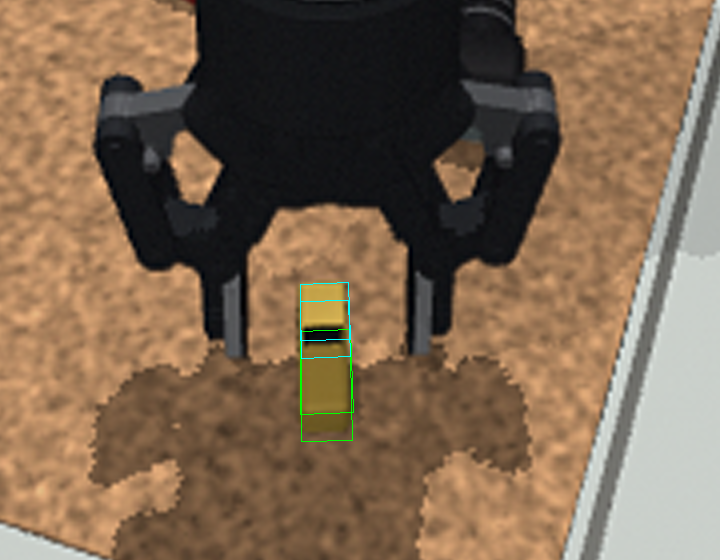

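Emit:
arm_command(
  rows=[0.6, 0.1, 0.2, 0, 0, 0, 0, 0, 0, 0, 0, 0],
)

```text
time: 12.52
tool_pos: [0.4449, 0.2839, 0.0286]
tool_rot: [0.565, 0.825, 0.011, -0.008]
wrist_force: [0.7, 0.6, -0.8]
opening: 0.0513
```

Emit:
arm_command(
  rows=[0, 0, 0, 0, 0, 0, 0, 0, 0, 0, 0, 0, 0, 0, 0, 0, 0, 0, 0, 0, 0, 0, 0, 0],
  jaw=-1,
  grip_force=20,
)

```text
time: 13.02
tool_pos: [0.4447, 0.2834, 0.0284]
tool_rot: [0.566, 0.825, 0.01, -0.008]
wrist_force: [-0.1, 0.0, 2.1]
opening: 0.015
```

```bash
python3 go.py .6165 -.207 .12 1.946; python3 -c "
from ov import *
for n,(a,b,e,d) in {'side':(320,460,220,400)}.items():
    c=eyes.camera(n);i=up(c)
    cv2.imwrite('pics/j_%s.png'%n,i[4*a:4*b,4*e:4*d])"
```

```text
t 13.0167 pos [0.4447 0.2834 0.0284] phi 1.9391 tilt [-0.001  0.026 -1.   ] open 0.014991321288438367 q [ 0.55  0.46 -0.5   0.6   0.02  1.76] F [-0.1  0.   2.1]
turn -0.007 rows 0.05736534556512278 then cm [-51.68  -1.9  -10.46] rows 12.868784543668857
```

View pics/j_side.png

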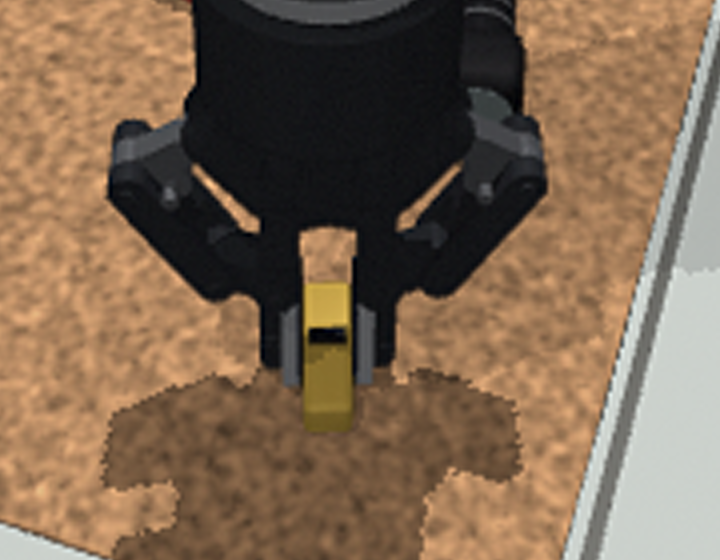

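Emit:
arm_command(
  rows=[0, 0, -1, 0, 0, 0, -2, 0, 0, 0, -3, 0, -1, 0, -3, 0, -3.9, -0.15, -0.1, 0, -3.9, -0.15, -0.1, 0, -3.9, -0.15, -0.1, 0, -3.9, -0.15, -0.1, 0, -3.9, -0.15, -0.1, 0, -3.9, -0.15, -0.1, 0, -3.9, -0.15, -0.1, 0, -3.9, -0.15, -0.1, 0, -3.9, -0.15, -0.1, 0, -3.9, -0.15, -0.1, 0, -3.9, -0.15, -0.1, 0, -3.9, -0.15, -0.1, 0, -3.9, -0.15, 0, 0, 0, 0, 0, 0, 0, 0, 0, 0],
)

```text
time: 14.65
tool_pos: [0.613, -0.2108, 0.1173]
tool_rot: [0.567, 0.824, 0.01, -0.008]
wrist_force: [-0.2, 0.7, -0.6]
opening: 0.0155
```

```bash
python3 go.py .6165 -.2076 .075 1.939
```

```text
t 14.65 pos [ 0.613  -0.2108  0.1173] phi 1.9357 tilt [-0.001  0.026 -1.   ] open 0.015461144812695518 q [-0.34  0.55 -0.04  0.99  0.02  0.86] F [-0.2  0.7 -0.6]
turn -0.003 rows 0.02757006138380813 then cm [0.07 0.41 4.23] rows 1.0375789512974214
```

Emit:
arm_command(
  rows=[0, 0.2, 1.5, 0, 0.07, 0.2, 1.5, 0, 0, 0, 1.2, 0, 0, 0, 0, 0, 0, 0, 0, 0],
)

```text
time: 15.07
tool_pos: [0.6149, -0.2038, 0.075]
tool_rot: [0.565, 0.825, 0.01, -0.009]
wrist_force: [-0.8, 0.3, -0.3]
opening: 0.0151
```

```bash
python3 go.py .6165 -.2076 .055 1.939; python3 -c "
from ov import *
for n,(a,b,e,d) in {'side':(140,260,220,400)}.items():
    c=eyes.camera(n);i=up(c);
    cv2.imwrite('pics/k_%s.png'%n,i[4*a:4*b,4*e:4*d])"
```

```text
t 15.0667 pos [ 0.6149 -0.2038  0.075 ] phi 1.9405 tilt [-0.004  0.027 -1.   ] open 0.015138276544080197 q [-0.33  0.59 -0.09  0.9   0.02  0.87] F [-0.8  0.3 -0.3]
turn 0.001 rows 0.012325628354055892 then cm [-0.47 -0.    1.99] rows 0.49796467514176157
```

View pics/k_side.png

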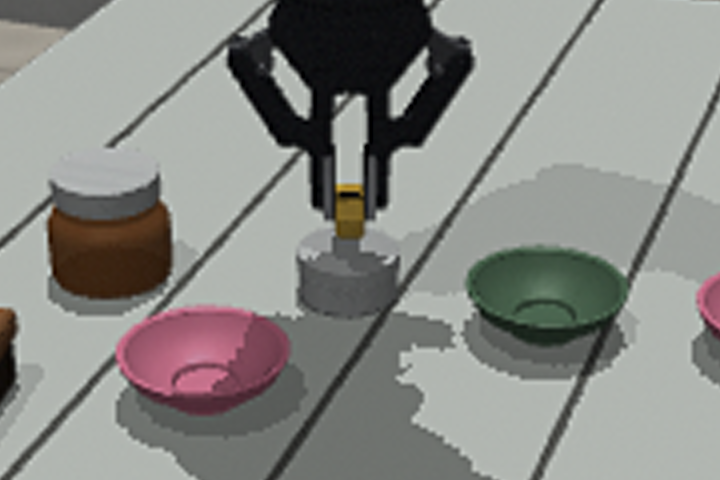

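Emit:
arm_command(
  rows=[-0.35, 0, 1, 0, 0, 0, 0.7, 0, 0, 0, 0.2, 0, 0, 0, 0, 0, 0, 0, 0, 0],
)

```text
time: 15.53
tool_pos: [0.6171, -0.2081, 0.056]
tool_rot: [0.566, 0.825, 0.01, -0.008]
wrist_force: [-0.0, -0.1, 0.0]
opening: 0.0152
```

```bash
python3 go.py .6165 -.2076 .0545 1.939; python3 -c "
from ov import *
for n,(a,b,e,d) in {'side':(160,240,240,360)}.items():
    c=eyes.camera(n);i=up(c);whi(c,i,(.6165,-.2076),1.939-np.pi,.028);tin(c,i,(.6165,-.2076),0)
    cv2.imwrite('pics/l_%s.png'%n,i[4*a:4*b,4*e:4*d])"
```

```text
t 15.5333 pos [ 0.6171 -0.2081  0.056 ] phi 1.939 tilt [-0.002  0.026 -1.   ] open 0.015182045423278398 q [-0.34  0.61 -0.11  0.86  0.02  0.87] F [-0.  -0.1  0. ]
turn -0.0 rows 2.3331096943302043e-05 then cm [ 0.06 -0.04  0.15] rows 0.041501591657801984
```

View pics/l_side.png

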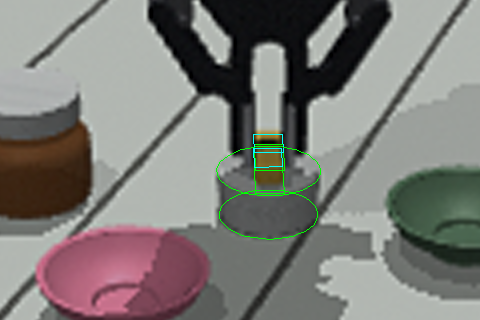

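Looks centred, about 2 mm above the lid. Lower 1.8 mm and release.

Emit:
arm_command(
  rows=[0, 0, 0.18, 0, 0, 0, 0, 0, 0, 0, 0, 0],
)

```text
time: 15.83
tool_pos: [0.6174, -0.2081, 0.0546]
tool_rot: [0.566, 0.825, 0.01, -0.008]
wrist_force: [0.2, 1.1, -0.4]
opening: 0.015
```

Emit:
arm_command(
  rows=[0, 0, 0, 0, 0, 0, 0, 0, 0, 0, 0, 0, 0, 0, 0, 0, 0, 0, 0, 0],
  jaw=0.2,
)

```text
time: 16.25
tool_pos: [0.6174, -0.2081, 0.0546]
tool_rot: [0.566, 0.825, 0.01, -0.008]
wrist_force: [0.7, 0.2, -0.2]
opening: 0.051
```

Emit:
arm_command(
  rows=[0, 0, -1, 0, 0, 0, -2, 0, 0, 0, -3, 0, 0, 0, -2, 0, 4, 0, 0, 0, 4, 0, 0, 0, 4, 0, 0, 0, 4, 0, 0, 0, 4, 0, 0, 0, 4, 0, 0, 0, 4, 0, 0, 0],
)

```text
time: 17.17
tool_pos: [0.516, 0.0525, 0.1424]
tool_rot: [0.566, 0.824, 0.011, -0.007]
wrist_force: [0.1, 0.4, 0.4]
opening: 0.0513
```

```bash
python3 go.py .442 .1175 .10 1.826; python3 -c "
from ov import *
I=[]
for n,(a,b,e,d) in {'top':(140,260,380,480),'side':(160,240,240,360)}.items():
    c=eyes.camera(n);i=up(c);whi(c,i,(.6165,-.2076),1.939-np.pi,.028);tin(c,i,(.6165,-.2076),0)
    if n=='top':dish(c,i,(.503,-.2076));
    I.append(cv2.resize(i[4*a:4*b,4*e:4*d],(400,480)))
cv2.imwrite('pics/m.png',np.hstack(I))"
```

```text
t 17.1667 pos [0.516  0.0525 0.1424] phi 1.9387 tilt [ 0.     0.026 -1.   ] open 0.05133743436294506 q [ 0.09  0.32 -0.36  0.89  0.03  1.29] F [0.1 0.4 0.4]
turn 0.113 rows 0.9395047494250723 then cm [ 8.04 -5.55  4.41] rows 2.613986723703429
```

View pics/m.png

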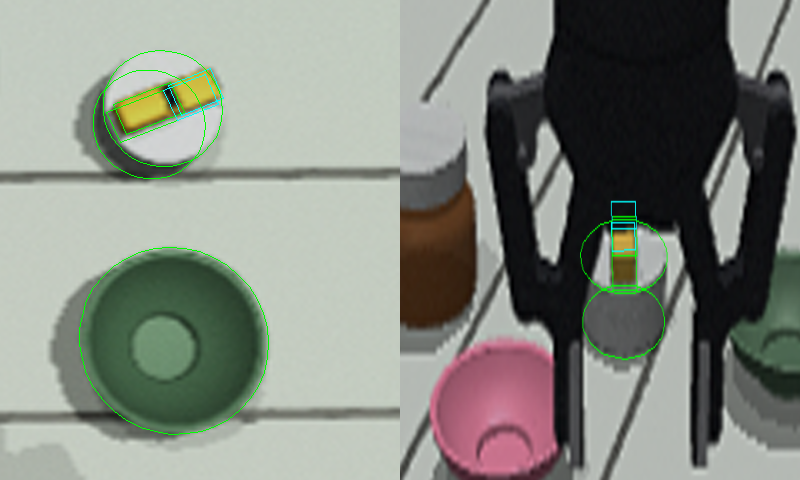

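Emit:
arm_command(
  rows=[0, 0, 0, 0.113, 2, -1.4, 1.1, 0, 2, -1.4, 1.1, 0, 2, -1.4, 1.1, 0, 2, -1.35, 1.1, 0, 0, 0, 0, 0, 0, 0, 0, 0],
  jaw=0.5,
)

```text
time: 17.85
tool_pos: [0.442, 0.1154, 0.0992]
tool_rot: [0.611, 0.792, 0.009, -0.008]
wrist_force: [0.6, -0.8, -0.0]
opening: 0.0642
```

```bash
python3 go.py .442 .1175 .029 1.826
```

```text
t 17.85 pos [0.442  0.1154 0.0992] phi 1.8274 tilt [-0.002  0.025 -1.   ] open 0.06422930235543733 q [ 0.24  0.27 -0.57  0.73  0.02  1.55] F [ 0.6 -0.8 -0. ]
turn 0.001 rows 0.011680336886106998 then cm [0.03 0.02 7.02] rows 1.7125731153837063
```

Emit:
arm_command(
  rows=[0.1, 0, 2, 0, 0, 0, 2, 0, 0, 0, 1.6, 0, 0, 0, 1, 0, 0, 0, 0.4, 0, 0, 0, 0, 0, 0, 0, 0, 0],
)

```text
time: 18.43
tool_pos: [0.4438, 0.118, 0.0298]
tool_rot: [0.612, 0.791, 0.01, -0.008]
wrist_force: [-0.4, 0.4, 1.2]
opening: 0.0641
```

Emit:
arm_command(
  rows=[0, 0, 0, 0, 0, 0, 0, 0, 0, 0, 0, 0, 0, 0, 0, 0, 0, 0, 0, 0, 0, 0, 0, 0],
  jaw=-1,
  grip_force=30,
)

```text
time: 18.93
tool_pos: [0.4431, 0.1184, 0.0299]
tool_rot: [0.611, 0.791, 0.01, -0.008]
wrist_force: [-1.1, -0.2, 6.5]
opening: 0.0248
```

```bash
python3 go.py .503 -.1036 .12 3.1416; python3 -c "
from ov import *
for n,(a,b,e,d) in {'side':(250,390,270,450)}.items():
    c=eyes.camera(n);i=up(c);flash(c,i,(.442,.1175),1.826,.003)
    cv2.imwrite('pics/n_%s.png'%n,i[4*a:4*b,4*e:4*d])"
```

```text
t 18.9333 pos [0.4431 0.1184 0.0299] phi 1.8261 tilt [ 0.     0.026 -1.   ] open 0.024810596131974096 q [ 0.24  0.37 -0.66  0.54  0.03  1.56] F [-1.1 -0.2  6.5]
turn -1.315 rows 10.96223851823443 then cm [ -6.   -21.96  -9.58] rows 6.023275165329909
```

View pics/n_side.png

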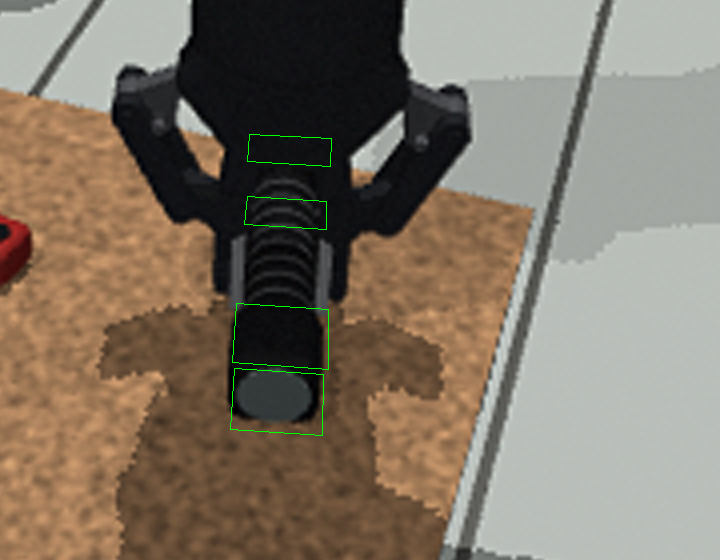

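Emit:
arm_command(
  rows=[0, 0, -1, 0, 0, 0, -2, 0, 0, 0, -3, -0.1, 0, 0, -2, -0.12, 0, 0, 0, -0.12, 0, 0, 0, -0.12, 0, 0, 0, -0.12, 0, 0, 0, -0.12, 0, 0, 0, -0.12, 0, 0, 0, -0.12, 0, 0, 0, -0.12, 0, 0, 0, -0.12, 0, 0, 0, -0.12, 0, 0, 0, -0.015, -1, -3.6, 0, 0, -1, -3.6, 0, 0, -1, -3.6, 0, 0, -1, -3.6, 0, 0, -1, -3.6, 0, 0, -1, -3.6, 0, 0],
)

```text
time: 20.65
tool_pos: [0.5023, -0.1014, 0.1033]
tool_rot: [0.002, 1.0, 0.013, -0.001]
wrist_force: [1.0, 0.2, -0.6]
opening: 0.025
```

Emit:
arm_command(
  rows=[0, 0, 0, 0, 0, 0, 0, 0],
)

```text
time: 20.82
tool_pos: [0.5027, -0.1015, 0.1032]
tool_rot: [0.003, 1.0, 0.013, -0.001]
wrist_force: [0.1, 1.3, -1.3]
opening: 0.0247
```

```bash
python3 go.py .500 -.1036 .045 3.1416; python3 -c "
from ov import *
c=snap('side','o1');c=snap('top','o2')"
```

```text
t 20.8167 pos [ 0.5027 -0.1015  0.1032] phi 3.1351 tilt [-0.001  0.026 -1.   ] open 0.02467754720699314 q [-0.21  0.36 -0.42  0.8   0.03 -0.21] F [ 0.1  1.3 -1.3]
turn -0.006 rows 0.053834127292577236 then cm [ 0.27 -0.36  5.81] rows 1.4211966986967717
```

View pics/o1.png

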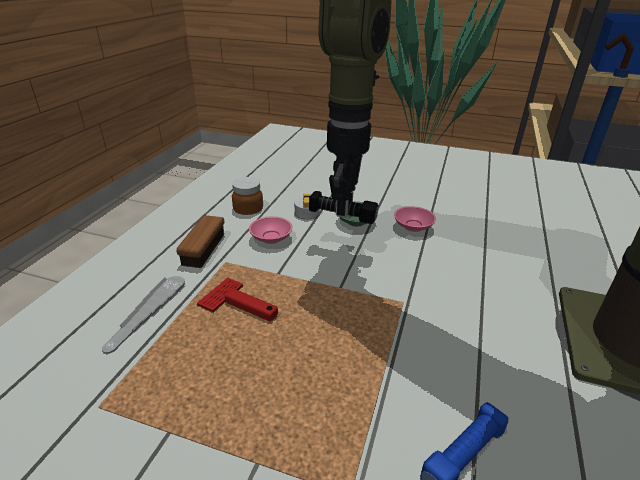

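View pics/o2.png

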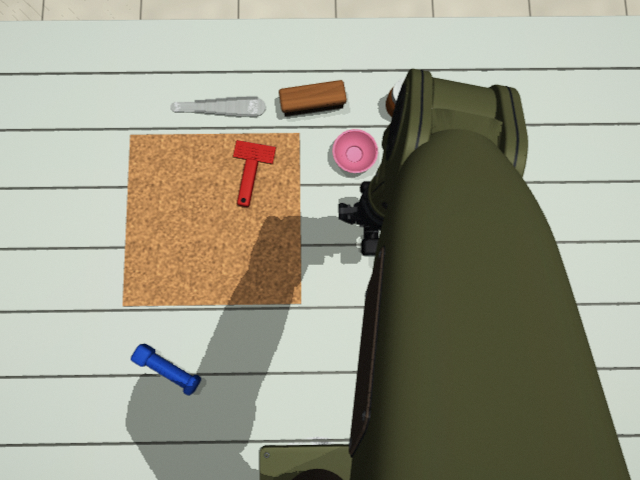

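Emit:
arm_command(
  rows=[0.1, -0.15, 2, 0, 0.15, -0.1, 2, 0, 0, -0.1, 1.8, 0, 0, 0, 0, 0, 0, 0, 0, 0],
)

```text
time: 21.33
tool_pos: [0.4982, -0.1001, 0.0447]
tool_rot: [-0.0, 1.0, 0.013, -0.002]
wrist_force: [0.9, -0.8, -1.7]
opening: 0.0246
```

```bash
python3 go.py .500 -.1036 .028 3.1416; python3 -c "
from ov import *
for n,(a,b,e,d) in {'side':(160,280,250,430)}.items():
    c=eyes.camera(n);i=up(c);flash(c,i,(.503,-.1036),np.pi,.015)
    cv2.imwrite('pics/p_%s.png'%n,i[4*a:4*b,4*e:4*d])"
```

```text
t 21.3333 pos [ 0.4982 -0.1001  0.0447] phi -3.1407 tilt [-0.005  0.027 -1.   ] open 0.02461535546350507 q [-0.21  0.42 -0.5   0.66  0.03 -0.21] F [ 0.9 -0.8 -1.7]
turn 0.001 rows 0.007437060152655958 then cm [-0.19 -0.39  1.66] rows 0.41937489525050725
```

View pics/p_side.png

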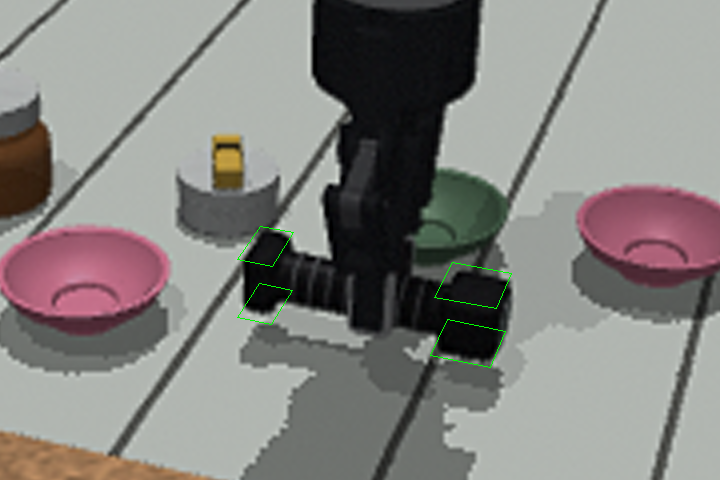

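Good agreement; finish lowering and release with a part opening.

Emit:
arm_command(
  rows=[-0.1, -0.3, 1, 0, 0, 0, 0.5, 0, 0, 0, 0, 0, 0, 0, 0, 0],
)

```text
time: 21.72
tool_pos: [0.5006, -0.1043, 0.0302]
tool_rot: [0.0, 1.0, 0.013, -0.001]
wrist_force: [-0.3, -0.5, -1.5]
opening: 0.025
```

```bash
python3 go.py .500 -.1036 .028 3.1416
```

```text
t 21.7167 pos [ 0.5006 -0.1043  0.0302] phi 3.1409 tilt [-0.002  0.026 -1.   ] open 0.02497813070931593 q [-0.22  0.44 -0.52  0.62  0.03 -0.22] F [-0.3 -0.5 -1.5]
turn -0.001 rows 0.005757591277418447 then cm [0.06 0.06 0.22] rows 0.057841356439634325
```

Emit:
arm_command(
  rows=[0, 0, 0.2, 0, 0, 0, 0, 0, 0, 0, 0, 0],
)

```text
time: 21.97
tool_pos: [0.501, -0.1044, 0.0285]
tool_rot: [0.0, 1.0, 0.013, -0.0]
wrist_force: [0.6, 0.2, -1.1]
opening: 0.0248
```

Emit:
arm_command(
  rows=[0, 0, 0, 0, 0, 0, 0, 0, 0, 0, 0, 0, 0, 0, 0, 0, 0, 0, 0, 0],
  jaw=0.1,
)

```text
time: 22.38
tool_pos: [0.5008, -0.1043, 0.0284]
tool_rot: [0.0, 1.0, 0.013, -0.001]
wrist_force: [0.4, -0.4, -0.4]
opening: 0.0468
```

Emit:
arm_command(
  rows=[0, 0, -1, 0, 0, 0, -2, 0, 0, 0, -3, 0, 0, 0, -3, 0, 0, 4, 0, 0, 0, 4, 0, 0, 0, 4, 0, 0, 0, 4, 0, 0],
)

```text
time: 23.05
tool_pos: [0.5011, 0.0546, 0.1237]
tool_rot: [0.001, 1.0, 0.013, 0.0]
wrist_force: [0.4, -0.4, 0.3]
opening: 0.0468
```

```bash
python3 go.py .6098 .1255 .10 2.979; python3 -c "
from ov import *
I=[]
for n,(a,b,e,d) in {'top':(140,280,340,460),'side':(160,280,240,380)}.items():
    c=eyes.camera(n);i=up(c);flash(c,i,(.503,-.1036),np.pi,0);dish(c,i,(.503,-.2076));
    I.append(cv2.resize(i[4*a:4*b,4*e:4*d],(400,480)))
cv2.imwrite('pics/q.png',np.hstack(I))"
```

```text
t 23.05 pos [0.5011 0.0546 0.1237] phi 3.1396 tilt [ 0.     0.026 -1.   ] open 0.04679613889211465 q [ 0.09  0.32 -0.42  0.83  0.03  0.1 ] F [ 0.4 -0.4  0.3]
turn 0.161 rows 1.3385394567579332 then cm [-9.59  8.69  2.56] rows 3.217909323297712
```

View pics/q.png

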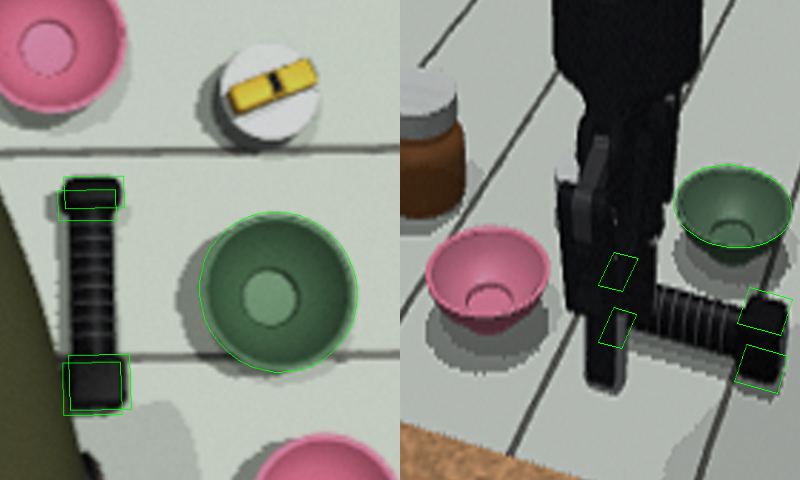

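Emit:
arm_command(
  rows=[0, 0, 0, 0.08, 0, 0, 0, 0.08, -2.4, 2.17, 0.6, 0, -2.4, 2.17, 0.6, 0, -2.4, 2.17, 0.6, 0, -2.4, 2.17, 0.6, 0, 0, 0, 0, 0, 0, 0, 0, 0],
  jaw=0.2,
)

```text
time: 23.82
tool_pos: [0.6106, 0.1243, 0.0997]
tool_rot: [0.08, 0.997, 0.013, -0.002]
wrist_force: [-0.5, -0.6, 0.0]
opening: 0.0511
```

```bash
python3 go.py .6098 .1255 .029 2.979
```

```text
t 23.8167 pos [0.6106 0.1243 0.0997] phi 2.9817 tilt [-0.001  0.025 -1.   ] open 0.051069684204209334 q [ 0.19  0.52 -0.15  0.9   0.03  0.35] F [-0.5 -0.6  0. ]
turn 0.003 rows 0.022623565578879422 then cm [ 0.06 -0.07  7.07] rows 1.724967215359461
```

Emit:
arm_command(
  rows=[0.05, -0.05, 2, 0, 0, 0, 2, 0, 0, 0, 1.6, 0, 0, 0, 0.9, 0, 0, 0, 0.5, 0, 0, 0, 0, 0, 0, 0, 0, 0],
)

```text
time: 24.4
tool_pos: [0.609, 0.1253, 0.0308]
tool_rot: [0.08, 0.997, 0.013, -0.001]
wrist_force: [1.1, 0.7, 1.2]
opening: 0.0513
```

```bash
python3 go.py .6098 .1255 .029 2.979; python3 -c "
from ov import *
for n,(a,b,e,d) in {'side':(240,360,170,350)}.items():
    c=eyes.camera(n);i=up(c);scr(c,i,(.6098,.1255),-.163,.003)
    cv2.imwrite('pics/u_%s.png'%n,i[4*a:4*b,4*e:4*d])"
```

```text
t 24.4 pos [0.609  0.1253 0.0308] phi 2.9806 tilt [-0.001  0.026 -1.   ] open 0.05130151878844324 q [ 0.19  0.58 -0.24  0.75  0.03  0.35] F [1.1 0.7 1.2]
turn 0.002 rows 0.013586683523599449 then cm [-0.08  0.03  0.18] rows 0.049542253436620644
```

View pics/u_side.png

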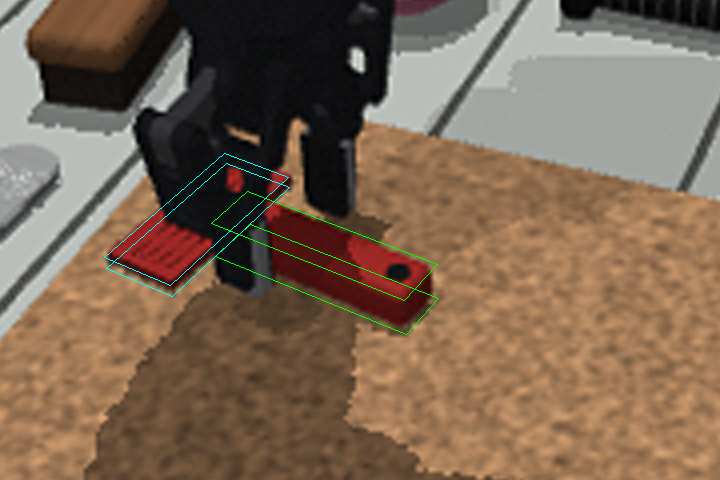

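Emit:
arm_command(
  rows=[-0.05, 0, 0.2, 0, 0, 0, 0, 0],
)

```text
time: 24.62
tool_pos: [0.6101, 0.1257, 0.0289]
tool_rot: [0.08, 0.997, 0.013, -0.001]
wrist_force: [-0.2, -0.4, -0.3]
opening: 0.0512
```

Emit:
arm_command(
  rows=[0, 0, 0, 0, 0, 0, 0, 0, 0, 0, 0, 0, 0, 0, 0, 0, 0, 0, 0, 0, 0, 0, 0, 0],
  jaw=-1,
  grip_force=30,
)

```text
time: 25.12
tool_pos: [0.6097, 0.1256, 0.0286]
tool_rot: [0.08, 0.997, 0.013, -0.001]
wrist_force: [-0.3, -1.5, 5.4]
opening: 0.0234
```

Emit:
arm_command(
  rows=[0, 0, -1, 0, 0, 0, -2, 0, 0, 0, -3, 0, 0, 0, -3, 0, 0, 0, 0, -0.08, 0, 0, 0, -0.08],
)

```text
time: 25.62
tool_pos: [0.6112, 0.1237, 0.1209]
tool_rot: [-0.002, 1.0, 0.014, 0.002]
wrist_force: [0.4, 0.0, -1.1]
opening: 0.0234
```

```bash
python3 go.py .503 -.3346 .12 3.1416; python3 -c "
from ov import *
c=snap('side','v1')"
```

```text
t 25.6167 pos [0.6112 0.1237 0.1209] phi -3.1382 tilt [ 0.003  0.027 -1.   ] open 0.02336088783148637 q [ 0.19  0.5  -0.12  0.94  0.03  0.18] F [ 0.4  0.  -1.1]
turn 0.003 rows 0.028110366826306077 then cm [ 10.82 -45.81  -1.19] rows 11.485131618494847
```

View pics/v1.png

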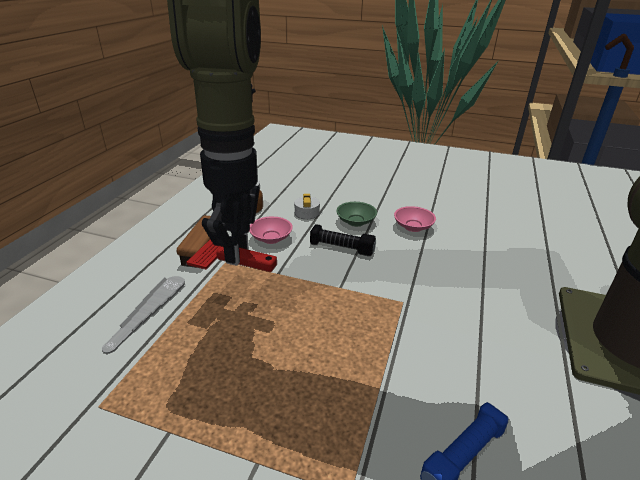

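Emit:
arm_command(
  rows=[0.9, -3.82, -0.1, 0, 0.9, -3.82, -0.1, 0, 0.9, -3.82, -0.1, 0, 0.9, -3.82, -0.1, 0, 0.9, -3.82, -0.1, 0, 0.9, -3.82, -0.1, 0, 0.9, -3.82, -0.1, 0, 0.9, -3.82, -0.1, 0, 0.9, -3.82, -0.1, 0, 0.9, -3.82, -0.1, 0, 0.9, -3.82, -0.1, 0, 0.9, -3.82, -0.1, 0, 0, 0, 0, 0, 0, 0, 0, 0],
)

```text
time: 26.83
tool_pos: [0.5002, -0.3371, 0.1177]
tool_rot: [0.003, 1.0, 0.013, -0.001]
wrist_force: [-0.4, 0.2, -1.1]
opening: 0.023
```

```bash
python3 go.py .503 -.3346 .045 3.1416; python3 -c "
from ov import *
c=snap('side','v2');c=snap('top','v3')"
```

```text
t 26.8333 pos [ 0.5002 -0.3371  0.1177] phi 3.1357 tilt [-0.002  0.027 -1.   ] open 0.023002829174932113 q [-0.6   0.49 -0.16  0.94  0.02 -0.6 ] F [-0.4  0.2 -1.1]
turn -0.006 rows 0.049156222270245006 then cm [-0.29  0.05  7.28] rows 1.7761217567080076
```

View pics/v2.png

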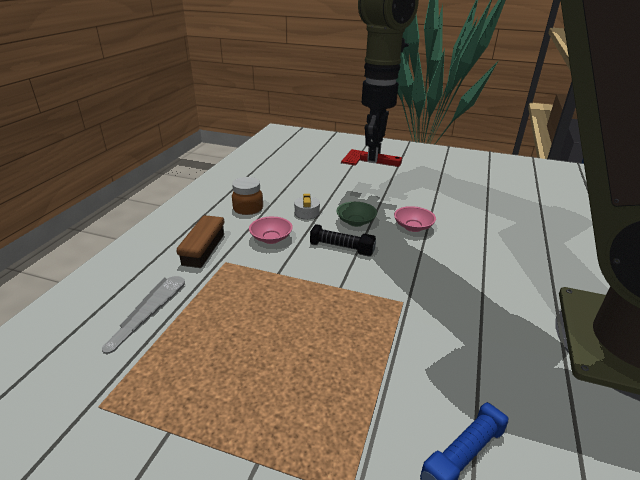

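Emit:
arm_command(
  rows=[-0.2, 0, 2.5, 0, -0.1, 0, 2.5, 0, 0, 0, 2.3, 0, 0, 0, 0, 0, 0, 0, 0, 0],
)

```text
time: 27.35
tool_pos: [0.5032, -0.3308, 0.0442]
tool_rot: [-0.001, 1.0, 0.014, -0.003]
wrist_force: [0.2, -0.2, -0.9]
opening: 0.0233
```

```bash
python3 go.py .503 -.3346 .0265 3.1416
```

```text
t 27.35 pos [ 0.5032 -0.3308  0.0442] phi -3.1402 tilt [-0.005  0.029 -1.   ] open 0.023308786604603955 q [-0.59  0.56 -0.25  0.79  0.02 -0.59] F [ 0.2 -0.2 -0.9]
turn 0.001 rows 0.011655495843002999 then cm [ 0.01 -0.43  1.76] rows 0.4425808089163232
```

Emit:
arm_command(
  rows=[0, -0.2, 1, 0, 0, 0, 0.5, 0, 0, 0, 0, 0, 0, 0, 0, 0],
)

```text
time: 27.68
tool_pos: [0.5044, -0.335, 0.0307]
tool_rot: [0.0, 1.0, 0.013, -0.0]
wrist_force: [0.5, -0.8, -0.6]
opening: 0.0232
```

```bash
python3 go.py .503 -.3346 .0265 3.1416
```

```text
t 27.6833 pos [ 0.5044 -0.335   0.0307] phi 3.1411 tilt [-0.001  0.026 -1.   ] open 0.023158828534362855 q [-0.6   0.57 -0.26  0.75  0.02 -0.6 ] F [ 0.5 -0.8 -0.6]
turn -0.001 rows 0.004464330041801616 then cm [0.13 0.03 0.42] rows 0.10855073495819896
```

Emit:
arm_command(
  rows=[0.1, 0, 0.4, 0, 0, 0, 0, 0, 0, 0, 0, 0],
)

```text
time: 27.93
tool_pos: [0.503, -0.3349, 0.0264]
tool_rot: [0.0, 1.0, 0.013, -0.001]
wrist_force: [0.6, -0.1, -0.6]
opening: 0.0234
```

Emit:
arm_command(
  rows=[0, 0, 0, 0, 0, 0, 0, 0, 0, 0, 0, 0, 0, 0, 0, 0, 0, 0, 0, 0],
  jaw=0.1,
)

```text
time: 28.35
tool_pos: [0.5033, -0.3349, 0.0265]
tool_rot: [0.0, 1.0, 0.013, -0.001]
wrist_force: [0.1, 0.0, -0.5]
opening: 0.0468
```

Emit:
arm_command(
  rows=[0, 0, -1, 0, 0, 0, -2, 0, 0, 0, -3, 0, 0, 0, -4, 0, 0, 0, -4, 0, 0, -4, 0, 0, 2, -4, 0, 0, 3, -2, 0, 0, 4, 0, 0, 0, 4, 0, 0, 0, 4, 0, 0, 0],
)

```text
time: 29.27
tool_pos: [0.333, -0.4359, 0.1645]
tool_rot: [0.0, 1.0, 0.013, -0.001]
wrist_force: [-0.4, -0.8, 0.4]
opening: 0.0473
```

```bash
python3 go.py .503 -.3346 .0265 3.1416;python3 -c "
from ov import *
I=[]
for n,(a,b,e,d) in {'top':(130,280,350,520),'side':(140,260,270,430)}.items():
    c=eyes.camera(n);i=up(c);flash(c,i,(.503,-.1036),np.pi,0);dish(c,i,(.503,-.2076));scr(c,i,(.503,-.3346),0,0);tin(c,i,(.6165,-.2076),0);whi(c,i,(.6165,-.2076),-1.2,.028)
    I.append(cv2.resize(i[4*a:4*b,4*e:4*d],None,fx=.58,fy=.58))
    cv2.imwrite('pics/w%s.png'%n,I[-1]);snap(n,'wf'+n)"
```

```text
t 29.2667 pos [ 0.333  -0.4359  0.1645] phi 3.141 tilt [-0.001  0.025 -1.   ] open 0.04728955230364687 q [-0.93  0.37 -0.22  1.    0.01 -0.93] F [-0.4 -0.8  0.4]
turn -0.001 rows 0.0049923290420639255 then cm [-17.02   9.78  14.03] rows 5.884315879550923
```

View pics/wtop.png

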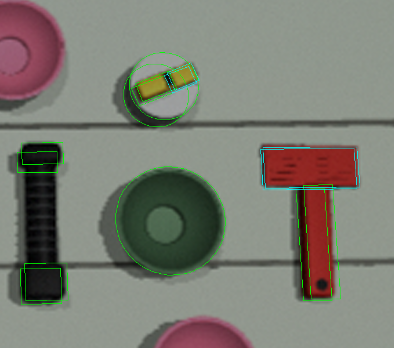

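View pics/wside.png

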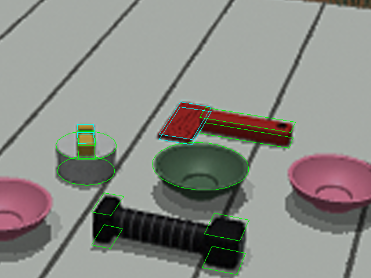

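View pics/wftop.png

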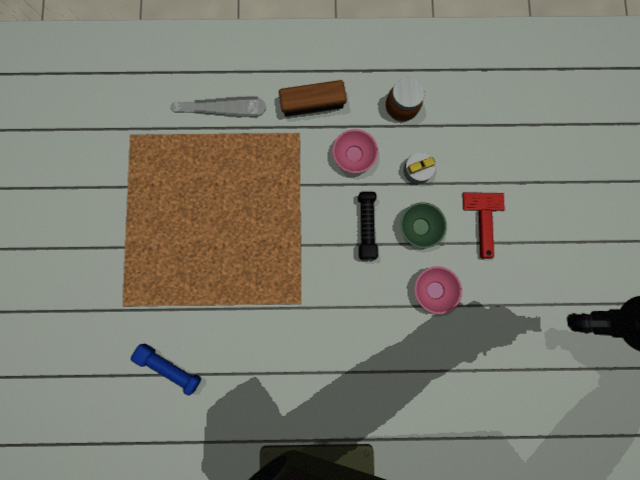

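Emit:
arm_command(
  rows=[0, 0, 0, 0, 0, 0, 0, 0, 0, 0, 0, 0, 0, 0, 0, 0],
)

```text
time: 29.8
tool_pos: [0.3358, -0.4356, 0.164]
tool_rot: [-0.0, 1.0, 0.013, -0.001]
wrist_force: [1.3, 0.6, 0.3]
opening: 0.0468
```

```bash
python3 -c "
from h import *
print(r.finish_job())"
```

```text
the job is handed in; nothing more can be done
None
```

I set out all four things in the required order and handed the job in at about 30 s; it reports no verdict.

My last check was the target outlines drawn over the final top and side pictures. By eye, these hold to a few millimetres:

| Thing | Position from the dish centre |
|---|---|
| Tin | about 114 mm behind |
| Whistle | flat on the tin's lid, within about 4 mm of its centre |
| Flashlight | about 104 mm left, lens towards the robot, within a few hundredths of a rad of straight |
| Scraper | about 127 mm right, blade away from the robot, within a few hundredths of a rad of straight |

The dish, brush, jar, shoe horn and look-alikes appear unmoved in the pictures, and the gripper was clear of everything when I handed in.

**Joint limit:** early on, the last joint ran to its range limit while I was turning the tool. That left the tool tilted by about 0.026 rad for the rest of the job. I corrected the moves for it, and it caused no visible trouble.

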